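# Power down a bench scale with its T-key, then lock it for moving

### The arm

A 7-joint arm with a two-finger parallel gripper is mounted at the origin on the work surface. World frame = base frame: x ahead of the robot, y to its left, z up, the work surface at z = 0. Lengths are in mm, angles in rad, forces in N, time in s.
With the tool pointing down it reaches from about 425 to 925 mm from the base axis. Payload 6.8 kg.
Tool frame: the origin (TCP) lies between the finger pads; the fingertips stand 17 mm ahead of it and the grasp point (between the pads) lies 2 mm behind it; z points along the fingers, y is the line along which they close (so a half turn about z gives the same grasp; the last joint's range is limited). The gripper opens to 88 mm and grips with 3 to 60 N. Pads are 20 mm wide; open, the fingers measure 115 mm over their backs; the gripper's body (75 mm by 178 mm) begins 61 mm behind the grasp point.
Start: joints at [1.135, 0.477, 0.022, 1.555, -0.011, 1.109, -0.083], TCP at [217.333, -639.072, 239.664] pointing down, gripper open.
Joint ranges: [-2.96, 2.96], [-0.34, 2.1], [-1.41, 1.46], [0.24, 2.44], [-1.37, 4.51], [0.17, 1.92], [-2.96, 2.96]. Speed limits (rad/s): [2.39, 2.39, 3.14, 3.14, 3.14, 3.14, 3.14].

### API

Orientations are given as a 3x3 rotation matrix whose columns are the frame's x, y, z axes.
In Python, from station import manip gives the robot as it stands.
- The arm moves only by the shell command python3 -m handwheel 'ROWS' [OPENING] [FORCE]. ROWS is JSON, a list of rows, each a list of 2 entries, a list of its own where there are three numbers: the shift along the tool's x, y, z each as a share of 200 mm, from -1 to 1, then the turn about the tool's z as a share of 90 degrees, from -1 to 1. A call has 1 to 20 rows; each row is the pose to reach, as a shift and turn from the pose commanded when the call began, along the tool's axes at that moment; what a row does not reach only later rows make up. A row lasts 1/12 s, in which the tool goes at most 41.7 mm and 7.16 degrees, less where a joint would pass 70% of its speed; a pose out of reach is approached as far as the arm can. A call with a number of a shift or a turn outside -1 to 1 is refused whole. A call with a gripper value outside its range is refused whole. OPENING is the closure, from -1 (fully open) to 1 (shut), set as the call begins (- or left out, the last holds). The fingers move at their own pace and stop on an object; FORCE is the grip in N (left out, the last holds). Time passes only in rows, so rows that repeat a pose let the fingers close. It gives the time, the measured TCP pose, the force, the opening and the grip force at its end, in the units of the state.
- manip.read_state(): the state, without advancing time (a new reading comes with each control period).
- manip.snapshot(name): name is "scene" or "top" or "wrist"; returns a dict with "color" (420x560x3 uint8, red, green, blue), "depth" (420x560 float32, mm along the optical axis (not along the pixel's ray), 0 where there is no reading), "fx", "fy", "cx", "cy" (pixels), "D" ([k1, k2, p1, p2, k3] as OpenCV has them; the pictures are not rectified), "cam_to_world" (4x4, takes a point from camera to world coordinates); the wrist camera has in their place "hand_eye" (4x4, takes a point from camera to tool coordinates, whose origin is the TCP and whose axes are the flange's). Camera axes: x right, y down, z forward; pixel columns grow to the right and rows downward; lengths in mm; the calibration is good to about 2 mm. A picture is of the moment at which its call begins: read the wrist's pose just before it.
- manip.close_job(): hands the job in; it is judged then, once.
The state is a dict: "clock": time; "joints": joint angles; "joint_velocities": joint speeds; "tau": joint torques, N m; "tcp_pos": TCP position; "tool_rot": TCP orientation; "ft_force": force on the tool from outside, world axes, zero at the start; "wrist_torque": the same for the moment, N m; "grip_width": opening from 0.0 (shut) to 1.0 (fully open); "finger_force": force on a finger pad.
Only numpy, scipy, OpenCV 4.12 (cv2) and the standard library are available. Lean on these libraries where they do the work, as an engineer would, in place of code of your own. Each camera call takes 0.05 s, during which the arm holds its last target. There are 200 camera calls.

### The job

The bench scale is about to be moved: take the T-headed key out of the tool stand and, with its nose, push the scale's recessed power button (the one at the end of the console, farthest from the key slot) fully down and hold it there for about a second. Then lock the scale with the same key: lower its T-head through the long slot in the console, turn it a quarter turn either way so that it cannot come out, and leave it standing upright with its collar flat on the console. Do not press the zero button next to the power button, and leave the bowl, the canister and the other two tools where they are.

Things in the scene. Friction and masses are not known exactly. Their poses are not given: they have to be found in the camera images.
- key_grip (a point): Centre of the T-key's flat black handle: 44 mm wide (key x), 14 mm thick (key y), 60 mm high. It stands upright (z up) in one of the stand's three bays; no other tool has a flat handle. The point is 75 mm above the nose tip, 36 mm above the collar's underside. The T-bar runs along the wide way of the handle (key x).
- key_tip (a point): Tip of the T-key's nose, the key's lowest point, straight below the handle. From here up: round steel nose 9 mm thick, 22 mm long; steel T-bar 34 mm (key x) by 9 mm (key y), 8 mm high; round neck 9 mm thick, 9 mm high; collar disc 52 mm across, 6 mm thick; then the handle.
- key: The whole T-key, 105 mm tall, about 150 g; origin at the tip of its nose, axes as key_grip. A half turn about z leaves it the same.
- scale: Grey bench scale, fixed, 270 (its x) by 300 mm (its y); origin at the centre of its underside. Its -x half is the console, 110 mm deep, flat top 70 mm above the table; on it, from the +y end: power well, zero well, display, slot, in a row along y. On the +x half a steel weighing plate 150 by 280 mm, top 85 mm above the table, edge 65 mm from that row.
- power_well (a point): Mouth of the power button's round well, 20 mm across, at the level of the console top; the end well, farthest from the slot. The button's white cap (16 mm across) lies 8 mm below. Axes as the scale's (z up).
- zero_well (a point): Mouth of the zero button's well, same as the power well, 65 mm from it towards the slot. Not to be pressed.
- power (a joint): Travel of the power button in m: 0 up, 0.006 fully down; springs back; 2 N to start moving, 5 N fully down.
- zero (a joint): Travel of the zero button in m, same spring as the power button. Must stay up.
- slot (a point): Centre of the key slot at the level of the console top, 205 mm along the scale's -y from the power well. The slot is 40 mm long along the scale's y, 13 mm wide along its x, cut through the 6 mm thick top; below is free space 64 mm deep. Axes as the scale's.
- stand: Steel tool stand, fixed: a plate 75 (its x) by 225 mm (its y), 6 mm thick, top 60 mm above the table, on two end legs, with three square holes 38 mm wide at y = -70, 0, +70 mm. Tools hang in the holes with their collars on the plate. Origin at the centre of its underside.
- corer_mid (a point): Bystander tool in the stand: round black handle 24 mm thick above a 52 mm collar; top 121 mm above the table. Point on its axis 36 mm above the stand's plate.
- pricker_mid (a point): Bystander tool in the stand: black ball handle 34 mm across on a thin stem above a 52 mm collar; top 118 mm above the table. Point on its axis 36 mm above the stand's plate.
- bowl: Steel bowl standing on the weighing plate, 130 mm across, 55 mm high; origin at the centre of its underside. Bystander.
- canister_mid (a point): Steel canister standing on the table between scale and stand, 76 mm across, 150 mm high; point at its centre, 75 mm up. Bystander.
Things that resemble listed ones, but are neither listed nor needed, are in the scene too. Leave any blue look-alike of the key alone.

How it is judged (in metres and radians):
On the way, in this order (a step that is already met when the one before it is completed fails the run):
1. the power button is pushed down with the key (value of joint power above 0.0045 m and horizontal distance between key_tip and power_well below 0.01 m and z of key_tip in the frame of power_well below -0.01 m), for 0.3 s.
2. the key's T-head is down through the slot (z of key_tip in the frame of slot below -0.032 m and horizontal distance between key_tip and slot below 0.01 m), for 0.1 s.
At the end, for the whole second after the job is handed in: The key stands in the slot with its collar on the console (nose tip at least 35 mm below the console top, within 10 mm of the slot's centre), upright within 0.10 rad, its T-bar at least 1.3 rad (about 75 degrees) off the slot's length, at rest and released; the power button is back up (z of key_tip in the frame of slot below -0.035 m and horizontal distance between key_tip and slot below 0.01 m and angle between key_grip's own z axis and vertical below 0.1 rad and angle between the x axis of key_grip and the y axis of slot, either way round above 1.3 rad and value of joint power below 0.001 m and linear speed of key below 0.02 m/s); the robot touches nothing.
It fails at once if the zero button is pressed (value of joint zero above 0.003 m).
It fails at once if the bowl is displaced by more than 20 mm (distance of bowl from where it was at the start of the episode above 0.02 m).
It fails at once if the canister is displaced by more than 20 mm (distance of canister_mid from where it was at the start of the episode above 0.02 m).
It fails at once if one of the other tools is displaced by more than 20 mm (distance of any of corer_mid, pricker_mid from where it was at the start of the episode above 0.02 m).
It also fails if it takes over 58 s, if anything falls off the work surface, if the arm or the gripper's body presses on something with over 40 N, if the wrist force passes 120 N, or if a joint passes its speed limit or range.

## Working session

There is one attempt and no reset: what is moved stays moved. The work goes in short steps, Python scripts to look and compute and a shell command to move; the robot and the scene stay as the last step left them, time stands still between calls to the robot, and variables do not carry over. Pictures are saved under pics/ and viewed, at most 10 in all, crops included, and the job is handed in when it is done.

```bash
mkdir -p pics; ls; cat > h.py <<'E'
import numpy as np, cv2, pickle
from station import manip
def snap(n, save=None):
    s=manip.read_state(); d=manip.snapshot(n)
    if n=='wrist':
        T=np.eye(4);T[:3,:3]=np.array(s['tool_rot']);T[:3,3]=s['tcp_pos']
        d['T']=T@np.array(d['hand_eye'])
    else: d['T']=np.array(d['cam_to_world'])
    d['K']=np.array([[d['fx'],0,d['cx']],[0,d['fy'],d['cy']],[0,0,1.]])
    if save:
        cv2.imwrite(f'pics/{save}.png',d['color'][:,:,::-1]); pickle.dump(d,open(f'pics/{save}.pkl','wb'))
    return d
def load(n): return pickle.load(open(f'pics/{n}.pkl','rb'))
def ray(d,uv,z):
    p=cv2.undistortPoints(np.array(uv,float).reshape(-1,1,2),d['K'],np.array(d['D'])).reshape(-1,2)
    r=np.c_[p,np.ones(len(p))]@d['T'][:3,:3].T; o=d['T'][:3,3]
    return o+r*((z-o[2])/r[:,2])[:,None]
def cloud(d):
    h,w=d['depth'].shape; g=np.stack(np.meshgrid(np.arange(w),np.arange(h)),-1).reshape(-1,1,2).astype(float)
    p=cv2.undistortPoints(g,d['K'],np.array(d['D'])).reshape(h,w,2)
    P=np.dstack([p,np.ones((h,w))])*d['depth'][:,:,None]
    return P@d['T'][:3,:3].T+d['T'][:3,3]
def show(n):
    d=load(n)
E
python3 - <<'E'
from h import *
for n in['scene','top','wrist']:
    d=snap(n,n+'0'); print(n,d['T'].round(2).tolist(),d['fx'])
a=[cv2.imread(f'pics/{n}0.png') for n in['scene','top']]
s=manip.read_state();print(s['clock'],np.round(s['tool_rot'],3).tolist(),s['tcp_pos'],s['grip_width'])
E
```

```text
pics
scene [[0.23, 0.73, -0.64, 1158.52], [0.97, -0.18, 0.14, -168.14], [-0.01, -0.65, -0.76, 808.62], [0.0, 0.0, 0.0, 1.0]] 381.42615966754636
top [[-0.12, -0.97, 0.22, 314.82], [-0.99, 0.12, -0.03, -5.0], [-0.0, -0.22, -0.98, 1157.75], [0.0, 0.0, 0.0, 1.0]] 463.43580653736507
wrist [[0.32, -0.92, -0.23, 280.79], [-0.95, -0.31, -0.08, -617.75], [-0.0, 0.24, -0.97, 384.29], [0.0, 0.0, 0.0, 1.0]] 338.1814585133569
0.15 [[0.947, 0.322, -0.001], [0.322, -0.947, 0.001], [-0.0, -0.001, -1.0]] [ 217.15497043 -638.68027376  238.91492111] 1.0015111781008534
```

View pics/top0.png

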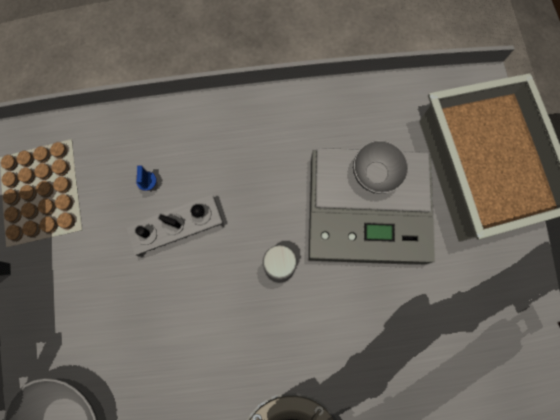

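View pics/scene0.png

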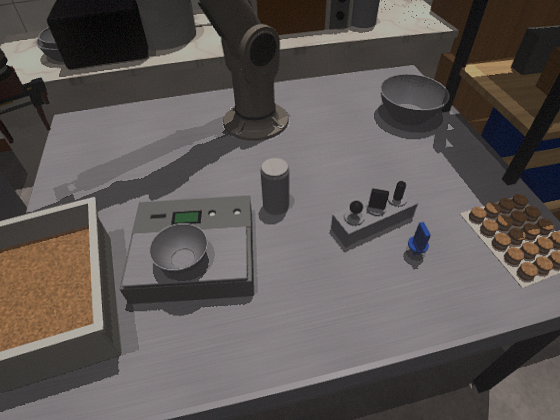

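The top view shows the stand's tools at (143,231), (171,221) and (198,211), with a blue look-alike at (147,180). The wells are at (325,236) for power and (352,237) for zero, and the slot is at (410,238). In the scene view the tools are a ball at (356,209), a flat handle at (378,199) and a round handle at (399,190), with the blue one at (420,240).

Candidates for the key: the middle flat black handle (top 171,221), the round corer, the ball pricker and the blue look-alike. I choose the middle one and check it in a crop.

```bash
python3 - <<'E'
from h import *
d=load('top0'); s=load('scene0')
c1=cv2.resize(d['color'][190:265,120:235],None,fx=5,fy=5,interpolation=2)
c2=cv2.resize(s['color'][170:250,325:425],None,fx=4.6,fy=4.6,interpolation=2)
c3=cv2.resize(d['color'][140:265,300:440],None,fx=4,fy=2.8,interpolation=2)
W=800; im=np.zeros((600,W,3),np.uint8)
c1=cv2.resize(c1,(400,261));c2=cv2.resize(c2,(400,320))
im[:261,:400]=c1; im[:320,400:]=c2
c3=cv2.resize(d['color'][215:255,310:435],(800,256),interpolation=2); im[330:586]=c3
cv2.imwrite('pics/crop1.png',im[:,:,::-1])
print('stand corners z60',ray(d,[[133,250],[222,205]],60).round())
print('wells',ray(d,[[325,236],[352,237],[410,238]],70).round(1))
print('scene wells',ray(s,[[237,212],[210.5,213.5],[158,216]],70).round(1))
print('tools z120',ray(d,[[143,231],[171,221],[198,211]],115).round(1))
print('scene tools z~115',ray(s,[[356,205],[379,191],[400,184]],118).round(1))
# dark handle points by depth
for n,dd,b in(('top',d,(190,265,120,235)),('scene',s,(170,250,325,425))):
    P=cloud(dd)[b[0]:b[1],b[2]:b[3]]; C=dd['color'][b[0]:b[1],b[2]:b[3]].max(2)
    m=((P[:,:,2]>85)&(P[:,:,2]<135)).astype(np.uint8)
    k,l,st,ce=cv2.connectedComponentsWithStats(m)
    for i in range(1,k):
        if st[i,4]>8:
            q=P[l==i]; t=q[q[:,2]>q[:,2].max()-12]; r=cv2.minAreaRect(t[:,:2].astype(np.float32)); print(n,st[i],q.mean(0).round(),q[:,2].max().round(),r)
E
```

```text
stand corners z60 [[503. 327.  60.]
 [588. 101.  60.]]
wells [[ 480.4 -136.4   70. ]
 [ 470.1 -200.2   70. ]
 [ 450.2 -339.7   70. ]]
scene wells [[ 490.7 -136.7   70. ]
 [ 479.2 -204.5   70. ]
 [ 454.8 -338.9   70. ]]
tools z120 [[534.9 284.4 115. ]
 [550.7 217.1 115. ]
 [566.7 152.4 115. ]]
scene tools z~115 [[581.8 149.3 118. ]
 [550.3 223.5 118. ]
 [539.5 286.8 118. ]]
top [ 71  14  14  15 164] [568. 154. 113.] 123.0 ((569.5123901367188, 155.52261352539062), (27.21503257751465, 28.112937927246094), 43.3618049621582)
top [ 38  24  22  14 139] [551. 221. 119.] 131.0 ((553.774658203125, 223.3948516845703), (41.878082275390625, 12.118738174438477), 61.999107360839844)
top [ 15  35  14  12 119] [536. 289. 115.] 128.0 ((537.511474609375, 291.4847717285156), (21.700456619262695, 21.604406356811523), 43.6534538269043)
scene [ 70  11  11  16 129] [545. 287. 107.] 122.0 ((540.770751953125, 289.3123779296875), (22.50921630859375, 20.299612045288086), 9.871003150939941)
scene [ 44  19  20  16 255] [561. 219. 109.] 127.0 ((557.45849609375, 221.07632446289062), (43.25053787231445, 14.330968856811523), 62.828521728515625)
scene [ 25  31  13  13 134] [580. 151. 107.] 118.0 ((575.3790893554688, 153.3609161376953), (26.220375061035156, 26.917499542236328), 80.89884948730469)
scene [93 52  7 19 94] [679. 284.  98.] 107.0 ((679.7424926757812, 283.0722351074219), (10.99495792388916, 39.33387756347656), 67.7580337524414)
```

View pics/crop1.png

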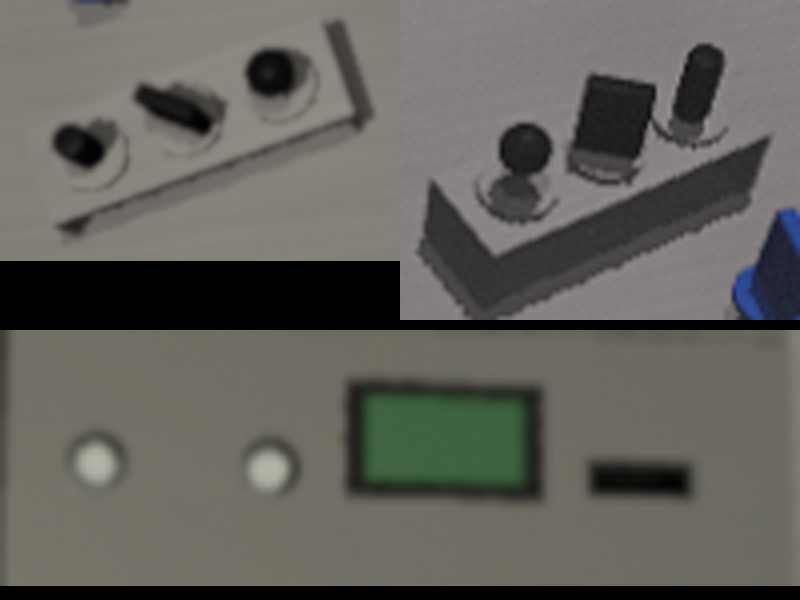

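The crop shows the flat black handle in the middle bay at about (555,222), with its wide side about 62° in world yaw. The round corer and ball pricker sit either side, the wells are round and white, and the dark slot is at the right. I'm moving above the key.

```bash
python3 -m handwheel '[[[1,-0.9,0],-0.48],[[1,-0.9,0],-0.48],[[1,-0.9,0],-0.48],[[1,-0.9,0],-0.48],[[1,-0.9,0],-0.48],[[1,-0.9,0],-0.48],[[1,-0.9,0],-0.48],[[1,-0.9,0],-0.48],[[1,-0.9,0],-0.48]]' -1 20
python3 -m handwheel '[[[1,-0.2,0],0],[[1,-0.2,0],0],[[1,-0.2,0],0],[[1,-0.2,0],0],[[1,-0.2,0],0],[[1,-0.2,0],0]]'
python3 -m handwheel '[[[1,-0.2,0],0],[[1,-0.2,0],0],[[1,-0.2,0],0],[[1,-0.2,0],0],[[1,-0.2,0],0],[[1,-0.2,0],0]]'
python3 -m handwheel '[[[1,-0.2,0],0],[[1,-0.2,0],0],[[1,-0.2,0],0],[[1,-0.2,0],0],[[1,-0.2,0],0],[[1,-0.2,0],0]]'
python3 - <<'E'
from h import *
s=manip.read_state();print(s['clock'],np.round(s['tool_rot'],3).tolist(),s['tcp_pos'],np.round(s['joints'],2))
E
```

```text
clock: 0.9
tcp_pos: [349.2, -403.4, 239.7]
tool_rot: [[0.468, 0.884, -0.0], [0.884, -0.468, -0.0], [-0.0, -0.0, -1.0]]
ft_force: [0.6, -0.0, -0.7]
grip_width: 1.001
finger_force: 0.0
clock: 1.4
tcp_pos: [409.3, -203.6, 240.0]
tool_rot: [[0.464, 0.886, 0.001], [0.886, -0.464, 0.002], [0.002, 0.0, -1.0]]
ft_force: [0.4, -0.6, -0.1]
grip_width: 0.997
finger_force: 0.0
clock: 1.9
tcp_pos: [468.3, -7.7, 240.3]
tool_rot: [[0.464, 0.886, 0.003], [0.886, -0.464, 0.003], [0.004, 0.001, -1.0]]
ft_force: [-0.8, -0.2, 0.8]
grip_width: 1.0
finger_force: 0.0
clock: 2.4
tcp_pos: [526.1, 188.2, 239.8]
tool_rot: [[0.465, 0.885, 0.001], [0.885, -0.465, 0.005], [0.005, -0.002, -1.0]]
ft_force: [-0.7, -0.3, 1.1]
grip_width: 1.003
finger_force: 0.0
2.4 [[0.465, 0.885, 0.001], [0.885, -0.465, 0.005], [0.005, -0.002, -1.0]] [526.14298752 188.23566365 239.79847827] [ 0.05  0.35 -0.62  1.81  0.23  1.06 -1.14]
```

```bash
cat >> h.py <<'E'
def blob(d,zlo,zhi,top):
    P=cloud(d); m=((P[:,:,2]>zlo)&(P[:,:,2]<zhi)).astype(np.uint8)
    k,l,st,ce=cv2.connectedComponentsWithStats(m)
    for i in range(1,k):
        if st[i,4]>100:
            q=P[l==i]; zt=np.percentile(q[:,2],98); t=q[q[:,2]>zt-top]
            r=cv2.minAreaRect(t[:,:2].astype(np.float32)); print(st[i],q.mean(0).round(1),zt.round(1),np.round(r[0],1),np.round(r[1],1),round(r[2],1))
E
python3 - <<'E'
from h import *
d=snap('wrist','w1'); blob(d,90,140,6)
E
```

```text
[365   0  59  26 856] [671.  285.4 102.6] 106.8 [678.1 287.3] [14.2 39.9] 84.3
[215  72  34  34 897] [540.2 287.9 118.9] 122.8 [539.6 289.4] [22.1 22.5] 61.0
[ 283  129   19   58 1030] [556.6 222.6 125.6] 127.5 [556.5 221.6] [42.7 13.7] 62.4
[ 324  198   40   39 1211] [572.5 157.3 112.4] 118.4 [573.1 154.1] [25.4 25.6] 75.9
```

View pics/w1.png

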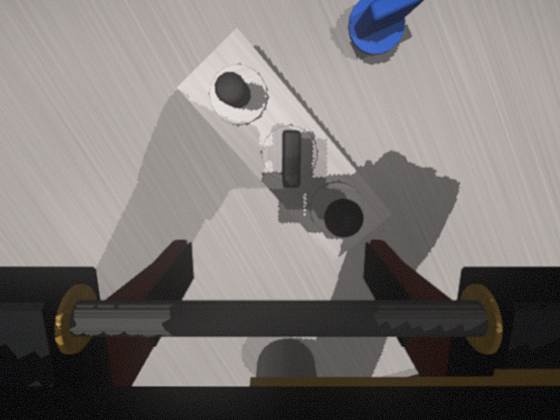

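The wrist view shows the flat handle at (292,158) between the round corer at (232,90) and the ball pricker at (343,217), with the blue key at (378,25). Its size (43x14) and height (127) both match, so I'll grasp it.

```bash
python3 -m handwheel '[[[0.22,0.057,0],0],[[0.22,0.057,0],0],[[0.22,0.057,0],0],[[0.22,0.057,0.2],0],[[0.22,0.057,0.4],0],[[0.22,0.057,0.55],0],[[0.22,0.057,0.65],0],[[0.22,0.057,0.73],0],[[0.22,0.057,0.73],0],[[0.22,0.057,0.73],0]]' -1 30
python3 -m handwheel '[[[0,0,0],0],[[0,0,0],0],[[0,0,0],0],[[0,0,0],0],[[0,0,0],0],[[0,0,0],0],[[0,0,0],0],[[0,0,0],0],[[0,0,0],0],[[0,0,0],0]]' 1 40
```

```text
clock: 3.28
tcp_pos: [555.3, 212.7, 93.3]
tool_rot: [[0.472, 0.882, -0.001], [0.882, -0.472, -0.002], [-0.002, -0.0, -1.0]]
ft_force: [0.3, 0.8, -0.6]
grip_width: 1.001
finger_force: 0.0
clock: 4.12
tcp_pos: [555.4, 215.3, 93.6]
tool_rot: [[0.47, 0.883, -0.0], [0.883, -0.47, -0.0], [-0.0, -0.0, -1.0]]
ft_force: [0.9, -0.0, -0.0]
grip_width: 0.283
finger_force: 0.0
```

```bash
python3 -m handwheel '[[[0,0,0],0],[[0,0,0],0],[[0,0,0],0],[[0,0,0],0],[[0,0,0],0],[[0,0,0],0],[[0,0,0],0],[[0,0,0],0]]' 1 40
```

```text
clock: 4.78
tcp_pos: [555.4, 215.2, 93.6]
tool_rot: [[0.47, 0.883, 0.0], [0.883, -0.47, -0.0], [-0.0, 0.0, -1.0]]
ft_force: [-0.0, 0.5, -0.9]
grip_width: 0.158
finger_force: 40.0
```

```bash
python3 -m handwheel '[[[0,0,-0.15],0],[[0,0,-0.3],0],[[0,0,-0.5],0],[[0,0,-0.7],0],[[0,0,-0.78],0],[[0,0,-0.78],0],[[0,0,-0.78],0]]'
python3 -m handwheel '[[[-0.15,0.04,0],-0.04],[[-0.3,0.08,0],-0.1],[[-0.5,0.14,0],-0.16],[[-0.7,0.2,0],-0.22],[[-0.86,0.25,0],-0.22],[[-0.86,0.25,0],-0.22],[[-0.86,0.25,0],-0.22]]'
python3 -m handwheel '[[[-0.2,0,0],0],[[-0.4,-0.01,0],0],[[-0.6,-0.03,0],0],[[-0.8,-0.04,0],0],[[-1,-0.05,0],0],[[-1,-0.05,0],0]]'
python3 -m handwheel '[[[-0.1,0,0],0],[[-0.15,0,0],0],[[-0.15,0,0],0],[[-0.15,0,0],0],[[-0.15,0,0],0],[[-0.15,0,0],0]]'
python3 - <<'E'
from h import *
print(np.round(manip.read_state()['joints'],2))
d=snap('wrist','w2'); snap('top','t2'); snap('scene','s2')
E
```

```text
clock: 5.37
tcp_pos: [555.7, 215.0, 250.0]
tool_rot: [[0.47, 0.883, 0.002], [0.883, -0.47, -0.0], [0.001, 0.001, -1.0]]
ft_force: [-1.1, -0.3, -2.3]
grip_width: 0.155
finger_force: 40.0
clock: 5.95
tcp_pos: [517.3, 36.8, 247.4]
tool_rot: [[0.148, 0.989, -0.004], [0.989, -0.148, -0.001], [-0.002, -0.004, -1.0]]
ft_force: [0.6, 0.4, -2.0]
grip_width: 0.155
finger_force: 40.0
clock: 6.45
tcp_pos: [477.8, -164.0, 247.8]
tool_rot: [[0.152, 0.988, -0.004], [0.988, -0.152, -0.002], [-0.003, -0.003, -1.0]]
ft_force: [-0.7, 0.2, -1.8]
grip_width: 0.161
finger_force: 40.0
clock: 6.95
tcp_pos: [476.4, -184.6, 249.5]
tool_rot: [[0.141, 0.99, -0.0], [0.99, -0.141, 0.001], [0.001, -0.0, -1.0]]
ft_force: [0.5, -0.5, -1.4]
grip_width: 0.157
finger_force: 40.0
[ 0.72  0.24 -0.54  1.9   0.14  1.04 -0.03]
```

View pics/w2.png

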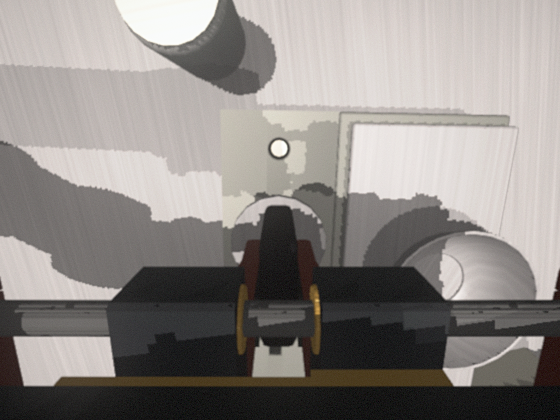

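View pics/s2.png

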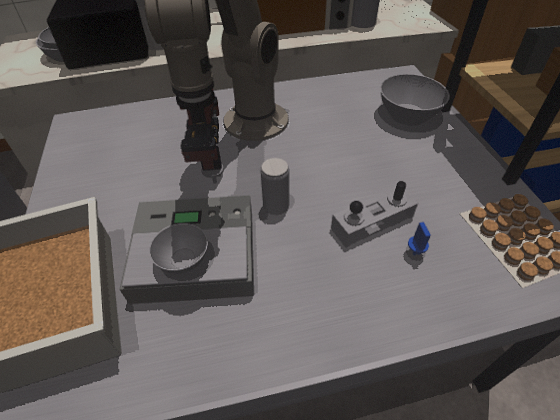

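Key is in hand and its bay is empty. The power well is at (279,148) in the wrist view, and the held collar sits around (279,235).

```bash
cat >> h.py <<'E'
def held(d,s):
    R=np.array(s['tool_rot']);o=np.array(s['tcp_pos'])
    Q=(cloud(d)-o)@R   # tool coords
    C=d['color'].max(2)
    a=(d['depth']>0)&(abs(Q[:,:,1])<30)&(abs(Q[:,:,0])<45)
    for lo,hi,n in((-36,-22,'handle top'),(22,36,'collar')):
        m=a&(Q[:,:,2]>lo)&(Q[:,:,2]<hi)
        q=Q[m]
        if len(q)>20: print(n,len(q),'x',np.percentile(q[:,0],[1,50,99]).round(1),'y',np.percentile(q[:,1],[1,50,99]).round(1),'z',np.percentile(q[:,2],[2,50,98]).round(1))
def wells(d,lo=170):
    P=cloud(d);g=d['color'].astype(int)
    m=((g.min(2)>lo)).astype(np.uint8)
    k,l,st,ce=cv2.connectedComponentsWithStats(m)
    for i in range(1,k):
        if 40<st[i,4]<700 and .75<st[i,2]/st[i,3]<1.33: print(st[i],ce[i].round(1),ray(d,ce[i],62).round(1),np.median(P[l==i][:,2]).round(1))
E
python3 - <<'E'
from h import *
s=manip.read_state();d=load('w2'); print(s['tcp_pos']); held(d,s)
crop=d['color'][135:162,265:294].min(2); print(crop[13]);
wells(d,235)
wells(load('top0'),150); wells(load('scene0'),140)
# mouth of well via dark ring
g=cv2.cvtColor(d['color'],7)[130:166,260:298]
m=(g<110).astype(np.uint8); c,_=cv2.findContours(m,0,2); c=max(c,key=cv2.contourArea); (x,y),r=cv2.minEnclosingCircle(c); print(x+260,y+130,r,ray(d,[x+260,y+130],70))
E
```

```text
[ 476.18173763 -185.43875143  249.70335716]
handle top 3365 x [-14.1  14.3  28.5] y [-10.6   1.   13. ] z [-34.4 -32.1 -22.9]
collar 2780 x [-3.3 17.1 31.9] y [-23.5   1.   25.8] z [26.  27.5 30.4]
[172 169 146  94  62 109 199 238 240 236 236 237 234 231 235 233 239 248
 251 252 255 245 155  73 100 158 191 198 192]
[272 141  15  14 105] [279.5 146.6] [[ 485.5 -137.5   62. ]] 62.3
[265 247  30  29 670] [279.4 261.2] [[434.7 -21.5  62. ]] 151.1
[461 210  99  78 524] [502.2 253.2] [[769.7 465.   62. ]] 0.5
278.5 148.25 10.76172161102295 [[ 484.40457594 -138.43539949   70.        ]]
```

```bash
python3 -m handwheel '[[[0.1,0.005,0],0],[[0.2,0.005,0],0],[[0.21,0.005,0.1],0],[[0.21,0.005,0.25],0],[[0.21,0.005,0.4],0],[[0.21,0.005,0.48],0],[[0.21,0.005,0.48],0],[[0.21,0.005,0.48],0],[[0.21,0.005,0.48],0],[[0.21,0.005,0.48],0],[[0.21,0.005,0.48],0]]'
python3 - <<'E'
from h import *
s=manip.read_state();d=snap('wrist','w3');print(np.round(s['tcp_pos'],1)); held(d,s)
g=d['color'].min(2); top=load('top0')
# well in top/scene by two views
for n,(u,v) in(('top0',(325,236)),('scene0',(237,212))):
    e=load(n);c=cv2.cvtColor(e['color'],7)[v-7:v+8,u-7:u+8].astype(float)
    w=np.clip(c-np.median(c)-15,0,None);yy,xx=np.mgrid[v-7:v+8,u-7:u+8]; p=[(w*xx).sum()/w.sum(),(w*yy).sum()/w.sum()];print(n,p,ray(e,p,62))
E
```

```text
clock: 8.02
tcp_pos: [483.9, -145.1, 155.0]
tool_rot: [[0.143, 0.99, 0.002], [0.99, -0.143, -0.001], [-0.001, 0.003, -1.0]]
ft_force: [0.0, -0.1, -2.0]
grip_width: 0.158
finger_force: 40.0
[ 483.9 -145.1  155. ]
handle top 3358 x [-15.   13.5  27.7] y [-10.8   0.9  12.9] z [-34.4 -32.3 -23.2]
collar 2772 x [-4.1 16.2 31. ] y [-23.6   0.9  25.8] z [25.9 27.2 30.1]
top0 [np.float64(324.4961325966851), np.float64(235.4585635359116)] [[ 483.1112799  -136.30790166   62.        ]]
scene0 [np.float64(236.78623188405797), np.float64(212.393115942029)] [[ 484.72426725 -137.11294459   62.        ]]
```

View pics/w3.png

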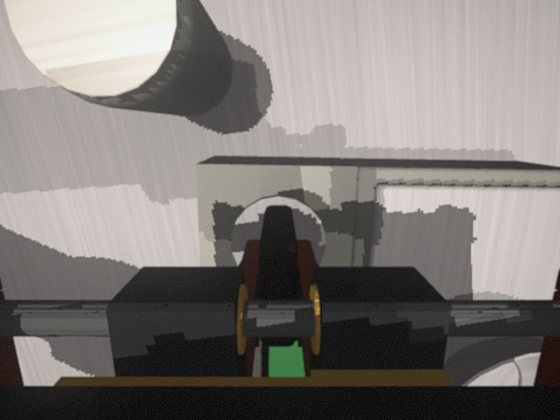

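The view shows the collar at (279,235) with the well hidden beneath it. The tip is about 2 mm short along tool x, so I'll correct that and press.

```bash
python3 -m handwheel '[[[0.01,0,0],0],[[0.01,0,0.02],0],[[0.01,0,0.05],0],[[0.01,0,0.08],0],[[0.01,0,0.1],0],[[0.01,0,0.1],0],[[0.01,0,0.1],0],[[0.01,0,0.1],0]]'
```

```text
clock: 8.73
tcp_pos: [482.9, -142.8, 133.6]
tool_rot: [[0.143, 0.99, -0.001], [0.99, -0.143, 0.0], [-0.0, -0.001, -1.0]]
ft_force: [-0.4, -0.8, 0.7]
grip_width: 0.154
finger_force: 40.0
```

```bash
python3 -m handwheel '[[[0,0,0.01],0],[[0,0,0.02],0],[[0,0,0.03],0],[[0,0,0.033],0],[[0,0,0.033],0],[[0,0,0.033],0],[[0,0,0.033],0],[[0,0,0.033],0]]'
```

```text
clock: 9.4
tcp_pos: [483.4, -142.9, 128.2]
tool_rot: [[0.143, 0.99, 0.0], [0.99, -0.143, -0.001], [-0.001, 0.0, -1.0]]
ft_force: [-4.5, 1.1, 14.8]
grip_width: 0.154
finger_force: 40.0
```

```bash
python3 -m handwheel '[[[0,0,0],0],[[0,0,0],0],[[0,0,0],0],[[0,0,0],0],[[0,0,0],0],[[0,0,0],0],[[0,0,0],0],[[0,0,0],0],[[0,0,0],0],[[0,0,0],0],[[0,0,0],0],[[0,0,0],0]]'
python3 -m handwheel '[[[0,0,-0.05],0],[[0,0,-0.15],0],[[0,0,-0.3],0],[[0,0,-0.45],0],[[0,0,-0.6],0],[[0,0,-0.6],0],[[0,0,-0.6],0]]'
```

```text
clock: 10.4
tcp_pos: [483.4, -142.9, 128.2]
tool_rot: [[0.143, 0.99, 0.0], [0.99, -0.143, -0.001], [-0.001, 0.0, -1.0]]
ft_force: [-4.8, 1.1, 14.9]
grip_width: 0.158
finger_force: 40.0
clock: 10.98
tcp_pos: [484.3, -143.1, 248.6]
tool_rot: [[0.143, 0.99, 0.004], [0.99, -0.143, -0.001], [-0.001, 0.004, -1.0]]
ft_force: [-0.6, -1.0, -2.1]
grip_width: 0.162
finger_force: 40.0
```

```bash
python3 -m handwheel '[[[-0.2,0,0],0],[[-0.4,0,0],0],[[-0.6,0,0],0],[[-0.8,-0.01,0],0],[[-1,-0.02,0],0],[[-1,-0.02,0],0]]'
python3 -m handwheel '[[[-0.15,0,0],0],[[-0.25,0,0],0],[[-0.25,0,0],0],[[-0.25,0,0],0],[[-0.25,0,0],0],[[-0.25,0,0],0],[[-0.25,0,0],0]]'
cat >> h.py <<'E'
def slot(d,n):
    P=cloud(d); g=cv2.cvtColor(d['color'],7)
    s=ray(d,[[0,0]],70)
    X=np.array([[x,y] for y in range(0,420) for x in range(0,560)],float)
    W=ray(d,X,70).reshape(420,560,3)
    near=(np.hypot(W[:,:,0]-452,W[:,:,1]+340)<45)
    m=(near&(g<0.5*np.median(g[near]))).astype(np.uint8)
    c,_=cv2.findContours(m,0,1)
    for k in c:
        if cv2.contourArea(k)>25:
            r=cv2.minAreaRect(ray(d,k.reshape(-1,2),70)[:,:2].astype(np.float32)); print(n,cv2.boundingRect(k),np.round(r[0],1),np.round(r[1],1),round(r[2],1))
E
python3 - <<'E'
from h import *
s=manip.read_state();d=snap('wrist','w4');print(np.round(s['tcp_pos'],1),np.round(s['joints'],2)); held(d,s)
slot(d,'wrist'); slot(load('top0'),'top'); slot(load('scene0'),'scene')
E
```

```text
clock: 11.48
tcp_pos: [446.0, -349.3, 244.5]
tool_rot: [[0.154, 0.988, -0.004], [0.988, -0.154, -0.002], [-0.003, -0.004, -1.0]]
ft_force: [-0.0, -1.1, -1.9]
grip_width: 0.158
finger_force: 40.0
clock: 12.07
tcp_pos: [443.9, -388.3, 246.8]
tool_rot: [[0.141, 0.99, -0.0], [0.99, -0.141, 0.001], [0.001, -0.0, -1.0]]
ft_force: [0.1, 0.6, -1.7]
grip_width: 0.157
finger_force: 40.0
[ 443.9 -388.3  246.8] [ 0.95  0.37 -0.43  1.73  0.17  1.08  0.32]
handle top 3339 x [-14.5  13.6  27.7] y [-10.7   0.9  12.9] z [-34.5 -32.3 -23.2]
collar 2784 x [-4.1 16.2 31.1] y [-23.6   0.9  25.7] z [25.8 27.3 29.9]
wrist (232, 126, 78, 68) [ 440.6 -357.5] [57.  63.5] 17.5
top (402, 236, 16, 5) [ 450.4 -338.5] [37.2  9.7] 82.7
```

View pics/w4.png

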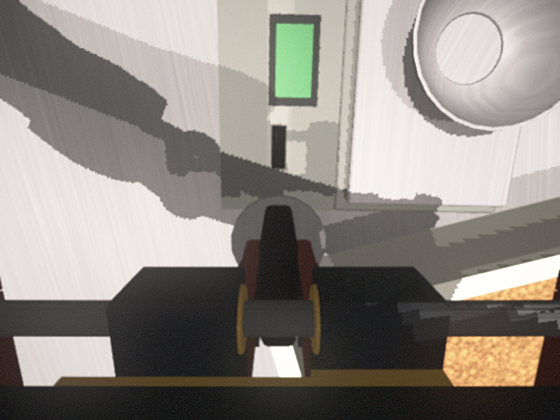

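The slot is at about (279,147), clear of the held collar at (279,235). I'll measure it precisely.

```bash
python3 - <<'E'
from h import *
s=manip.read_state();d=load('w4');o=s['tcp_pos'];R=np.array(s['tool_rot'])
g=cv2.cvtColor(d['color'],7)[115:180,262:298]
print(g[30,::2],g[::4,17])
m=(g<75).astype(np.uint8)
k,l,st,ce=cv2.connectedComponentsWithStats(m)
for i in range(1,k):
    if st[i,4]>80:
        c,_=cv2.findContours((l==i).astype(np.uint8),0,1); w=ray(d,c[0].reshape(-1,2)+[262,115],70); r=cv2.minAreaRect(w[:,:2].astype(np.float32)); print(st[i],r, (R.T@(np.r_[r[0],70]-o)).round(1))
E
```

```text
[170 168 174 180 165  69  53  52  50  53  51  61 179 215 214 210 210 209] [230 228 206  56  56  56  57  56  52  50  54  45  49  56 107  80  84]
[ 10  11  13  43 528] ((451.6509094238281, -341.0694580078125), (38.7569465637207, 11.41462230682373), 81.82573699951172) [ 48.1   1.  177. ]
```

```bash
python3 -m handwheel '[[[0.1,0,0],0],[[0.2,0,0],0],[[0.213,0,0.1],0],[[0.213,0,0.25],0],[[0.213,0,0.4],0],[[0.213,0,0.48],0],[[0.213,0,0.48],0],[[0.213,0,0.48],0],[[0.213,0,0.48],0],[[0.213,0,0.48],0],[[0.213,0,0.48],0],[[0.213,0,0.48],0]]'
python3 - <<'E'
from h import *
s=manip.read_state();d=snap('wrist','w5');o=np.array(s['tcp_pos']);R=np.array(s['tool_rot']);print(o.round(1),R.round(3)[:2,:2].tolist()); held(d,s)
print('slot in tool',(R.T@(np.array([451.65,-341.07,70])-o)).round(1))
d=load('w2')
# yaw from console/plate long edges (plate edge line) in w4
d=load('w4'); hsv=cv2.cvtColor(d['color'],41); m=((hsv[:,:,0]>40)&(hsv[:,:,0]<85)&(hsv[:,:,1]>70)).astype(np.uint8)
c,_=cv2.findContours(m,0,1);c=max(c,key=cv2.contourArea); print('display',cv2.boundingRect(c),cv2.minAreaRect(ray(d,c.reshape(-1,2),70)[:,:2].astype(np.float32)))
E
```

```text
clock: 13.12
tcp_pos: [450.2, -347.9, 152.2]
tool_rot: [[0.143, 0.99, 0.002], [0.99, -0.143, -0.001], [-0.001, 0.002, -1.0]]
ft_force: [0.8, 0.3, -1.2]
grip_width: 0.16
finger_force: 40.0
[ 450.2 -347.9  152.2] [[0.143, 0.99], [0.99, -0.143]]
handle top 3352 x [-14.5  13.5  27.7] y [-10.7   0.9  12.9] z [-34.5 -32.3 -23. ]
collar 2784 x [-4.3 16.2 31.1] y [-23.6   0.9  25.7] z [25.9 27.3 30. ]
slot in tool [ 7.1  0.3 82.2]
display (276, 24, 38, 74) ((476.4219665527344, -268.9571838378906), (60.05738067626953, 32.05147933959961), 81.74031066894531)
```

```bash
python3 -m handwheel '[[[0.008,-0.002,0],0],[[0.008,-0.002,0.03],0],[[0.008,-0.002,0.06],0],[[0.008,-0.002,0.09],0],[[0.008,-0.002,0.12],0],[[0.008,-0.002,0.135],0],[[0.008,-0.002,0.135],0],[[0.008,-0.002,0.135],0],[[0.008,-0.002,0.135],0]]'
```

```text
clock: 13.92
tcp_pos: [449.7, -346.0, 124.2]
tool_rot: [[0.143, 0.99, 0.0], [0.99, -0.143, -0.0], [-0.0, 0.0, -1.0]]
ft_force: [0.1, 0.9, -1.7]
grip_width: 0.157
finger_force: 40.0
```

Nose is in (tip about 52) with no contact. Next I lower the T-bar carefully, 8 mm at first.

```bash
python3 -m handwheel '[[[0,0,0.01],0],[[0,0,0.02],0],[[0,0,0.03],0],[[0,0,0.04],0],[[0,0,0.04],0],[[0,0,0.04],0],[[0,0,0.04],0]]'
```

```text
clock: 14.5
tcp_pos: [449.5, -345.9, 116.1]
tool_rot: [[0.143, 0.99, -0.0], [0.99, -0.143, 0.0], [0.0, -0.0, -1.0]]
ft_force: [-0.3, -0.8, -1.0]
grip_width: 0.157
finger_force: 40.0
```

```bash
python3 -m handwheel '[[[0,0,0.015],0],[[0,0,0.03],0],[[0,0,0.045],0],[[0,0,0.055],0],[[0,0,0.058],0],[[0,0,0.058],0],[[0,0,0.058],0],[[0,0,0.058],0]]'
```

```text
clock: 15.17
tcp_pos: [449.5, -345.9, 104.6]
tool_rot: [[0.143, 0.99, 0.0], [0.99, -0.143, -0.0], [-0.0, 0.0, -1.0]]
ft_force: [-0.5, -0.4, -1.6]
grip_width: 0.158
finger_force: 40.0
```

```bash
python3 -m handwheel '[[[0,-0.003,0],0.07],[[0.001,-0.006,0],0.13],[[0.001,-0.009,0],0.2],[[0.003,-0.012,0],0.27],[[0.004,-0.015,0],0.33],[[0.006,-0.018,0],0.4],[[0.008,-0.02,0],0.47],[[0.01,-0.022,0],0.53],[[0.012,-0.024,0],0.6],[[0.015,-0.026,0],0.67],[[0.018,-0.027,0],0.73],[[0.021,-0.029,0],0.8],[[0.024,-0.029,0],0.87],[[0.027,-0.03,0],0.93],[[0.03,-0.03,0],1],[[0.03,-0.03,0],1],[[0.03,-0.03,0],1],[[0.03,-0.03,0],1]]'
```

```text
clock: 16.67
tcp_pos: [444.5, -339.1, 104.6]
tool_rot: [[0.99, -0.14, 0.0], [-0.14, -0.99, -0.0], [0.0, 0.0, -1.0]]
ft_force: [-0.6, 0.3, -1.5]
grip_width: 0.159
finger_force: 40.0
```

```bash
python3 -m handwheel '[[[0,0,0.003],0],[[0,0,0.006],0],[[0,0,0.006],0],[[0,0,0.006],0]]'
python3 -m handwheel '[[[0,0,0],0],[[0,0,0],0],[[0,0,0],0],[[0,0,0],0],[[0,0,0],0],[[0,0,0],0],[[0,0,0],0],[[0,0,0],0],[[0,0,0],0],[[0,0,0],0],[[0,0,0],0],[[0,0,0],0],[[0,0,0],0],[[0,0,0],0]]' -1 20
```

```text
clock: 17.0
tcp_pos: [444.5, -339.3, 103.6]
tool_rot: [[0.99, -0.143, 0.0], [-0.143, -0.99, -0.0], [0.0, 0.0, -1.0]]
ft_force: [-0.6, 0.9, 3.2]
grip_width: 0.157
finger_force: 40.0
clock: 18.17
tcp_pos: [444.4, -339.1, 103.3]
tool_rot: [[0.99, -0.143, 0.0], [-0.143, -0.99, -0.0], [0.0, 0.0, -1.0]]
ft_force: [-0.0, -0.1, -0.1]
grip_width: 0.996
finger_force: 0.0
```

Contact was felt and the key released. I'll raise straight up, back off along tool −x, and check.

```bash
python3 -m handwheel '[[[0,0,-0.1],0],[[0,0,-0.25],0],[[0,0,-0.45],0],[[0,0,-0.65],0],[[-0.1,0,-0.7],0],[[-0.2,0,-0.7],0],[[-0.2,0,-0.7],0],[[-0.2,0,-0.7],0],[[-0.2,0,-0.7],0]]'
python3 - <<'E'
from h import *
d=snap('wrist','w6'); P=cloud(d)
n=np.hypot(P[:,:,0]-452,P[:,:,1]+340)<40
for lo,hi in((125,150),(72,82)):
    q=P[n&(P[:,:,2]>lo)&(P[:,:,2]<hi)]; r=cv2.minAreaRect(q[:,:2].astype(np.float32)); print(len(q),np.percentile(q[:,2],[2,50,98]).round(1),r)
im=np.zeros((420,800,3),np.uint8)
im[:,:560]=d['color']; im[:240,560:]=cv2.resize(snap('scene','s6')['color'][170:320,110:260],(240,240)); cv2.imwrite('pics/final.png',im[:,:,::-1])
E
```

```text
clock: 18.92
tcp_pos: [405.2, -333.3, 243.1]
tool_rot: [[0.99, -0.143, 0.0], [-0.143, -0.99, 0.0], [0.0, -0.0, -1.0]]
ft_force: [0.1, -0.3, 0.1]
grip_width: 1.0
finger_force: 0.0
1100 [133.4 136.  137.7] ((451.2351989746094, -340.48004150390625), (13.675651550292969, 42.88604736328125), 81.52190399169922)
1574 [72.6 76.3 77.8] ((456.36224365234375, -338.38201904296875), (66.08851623535156, 77.08292388916016), 6.74574089050293)
```

View pics/final.png

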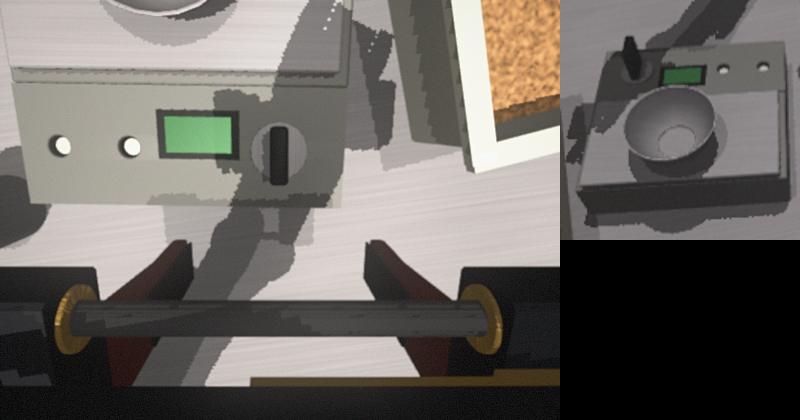

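The key stands upright in the slot. Its handle, at (279,155), is crosswise to the console, its top is at 136 mm and its collar at 76 mm, so the collar is flat on the console. Both buttons look up, and the gripper is clear.

```bash
python3 -c "
from station import manip
print(manip.close_job())"
```

```text
the job is handed in; nothing more can be done
None
```

I pressed the power button with the key's nose and held it down for over a second, then locked the key upright in the slot a quarter turn round. I handed the job in at about 19 s; the judge returned no verdict.

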